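# Change the vial racks in the bench counter

## Robot

A 6-joint arm with a two-finger parallel gripper is mounted at the origin on the work surface. World frame = base frame: x ahead of the robot, y to its left, z up, the work surface at z = 0. Lengths are in m, angles in rad, forces in N, time in s.
With the tool pointing down it reaches from about 0.35 to 0.875 m from the base axis. Payload 4.2 kg.
Tool frame: the origin (TCP) lies on the front face of the gripper's body, between the roots of the fingers; the fingertips stand 70 mm ahead of it and the grasp point (between the pads) lies 51 mm ahead of it; z points along the fingers, y is the line along which they close (so a half turn about z gives the same grasp; the last joint's range is limited). The gripper opens to 87 mm and grips with 3 to 60 N. Pads are 19 mm wide; open, the fingers measure 117 mm over their backs; the gripper's body (75 mm by 190 mm) begins 51 mm behind the grasp point.
Start: joints at [-0.881, 0.385, 0.008, 0, -1.194, -0.259], TCP at [0.261, -0.568, 0.292] pointing down, gripper open.
Joint ranges: [-3.14, 3.14], [-1.21, 2.06], [-1.07, 1.41], [-3.16, 2.05], [-2.99, -0.16], [-3.1, 3.1]. Speed limits (rad/s): [2.79, 2.79, 3.14, 3.14, 3.14, 3.14].

## Interface

Orientations are given as a 3x3 rotation matrix whose columns are the frame's x, y, z axes.
In Python, from plant import arm gives the robot as it stands.
- The arm moves only by the tool servo_tool, never from a script. Its argument "series" is a list of rows, each a list of 7 numbers: the finger opening in m, from 0 to 0.087, then the shift along the tool's x, y, z in m, then the turn, a rotation vector about the tool's x, y, z in rad. In form: [[hand, x, y, z, wx, wy, wz], ...]. A call has 1 to 20 rows; each row is the pose to reach, as a shift and turn from the pose commanded when the call began, along the tool's axes at that moment; what a row does not reach only later rows make up. A row lasts 1/10 s, in which the tool goes at most 50 mm and 8.59 degrees, less where a joint would pass 70% of its speed; a pose out of reach is approached as far as the arm can. A call with a gripper value outside its range is refused whole. The fingers move at their own pace and stop on an object; the grip force is fixed at half the most. Time passes only in rows, so rows that repeat a pose let the fingers close. It gives the time, the measured TCP pose, the force, the opening and the grip force at its end, in the units of the state.
- arm.state(): the state, without advancing time (a new reading comes with each control period).
- arm.camera(name): name is "scene" or "side" or "wrist"; returns the picture (480x640x3 uint8, red, green, blue); there is no depth.
- arm.camera_model(name): a dict with "fov_y" (degrees; the focal length in pixels is half the picture's height over the tangent of half this angle, whatever the lens; pixels are square), "cx", "cy" (the principal point, pixels), "k1" (the pictures are not rectified: a ray, as slopes to the right and down, at radius r is drawn at 1 + k1 r^2 times it, then the intrinsics apply), "xyz" and "orientation" of the camera in the world. Camera axes: x right, y down, z forward; pixel columns grow to the right and rows downward; lengths in m; the calibration is good to about 2 mm. A picture is of the moment at which its call begins: read the wrist's pose just before it. camera_model takes no time and is no camera call; for the wrist camera it gives the pose at the moment of the call.
- arm.job_done(): hands the job in; it is judged then, once.
The state is a dict: "time": time; "q": joint angles; "qd": joint speeds; "joint_torque": joint torques, N m; "tool_pos": TCP position; "tool_rot": TCP orientation; "force": force on the tool from outside, world axes, zero at the start; "moment": the same for the moment, N m; "gripper_width": opening from 0.0 (shut) to 1.0 (fully open); "grip_force": force on a finger pad.
Only numpy, scipy, OpenCV 4.12 (cv2) and the standard library are available. Lean on these libraries where they do the work, as an engineer would, in place of code of your own. Each camera call takes 0.05 s, during which the arm holds its last target. There are 200 camera calls.

## Task

Free the latch lever, pull the counter's drawer open, move every counted rack from the drawer into the flat cardboard carton, and put every rack waiting on the white pad into the drawer, standing upright on the floor of a lane, one to a lane. Then push the drawer fully shut and swing the latch back to locked. All racks must stand upright and flat where they end up, and the other things on the bench are to be left alone.

Things in the scene. Friction and masses are not known exactly. Their poses are not given: they have to be found in the camera images.
- counter: low white bench counter, fixed, 264 wide, 240 deep, top 137 above the bench (latch block and rear console reach 176). Origin: at bench level under the middle of the drawer's front face when shut; x points into the counter (away from the robot), y to the left along the front, z up. Its one drawer slides out along -x; inside, the counter is 123 high, room for upright racks
- drawer (a joint): how far the drawer is out: 0 m shut, 0.2 m at its stop; stays where it is left, moves with about 2 N. Its front panel is 15 thick and rises to 135 above the bench, its sides to 70. Pulled fully out, the whole inside (160 long, four lanes) lies in front of the counter, 25 clear of its edge
- drawer_handle (a point): middle of the drawer's steel bar handle: bar 110 long along the counter's y, about 10 thick, 35 in front of the panel, 108 above the bench; axes as the counter's; moves with the drawer
- latch (a joint): steel latch lever on the counter's front: 0 rad locked (leans 0.675 rad towards the counter's middle, its tongue blocks the drawer panel); grows as the lever swings over the top and outward (to the counter's +y) to its stop at 1.35, fully free. The tongue clears the panel above about 1.15. Stays where it is left; turning takes 0.12 N m
- latch_pivot (a point): the latch's pivot, 157 above the bench, 85 to the counter's +y side and 11 in front of the drawer panel; the lever turns in the upright plane of the counter's y and z
- latch_tip (a point): centre of the black ball (20 dia) at the end of the latch lever, 85 from the pivot, so up to 252 above the bench; the lever is a 12 thick round bar
- pad: white plastic bench pad, fixed, 290 x 170 x 2, where the racks to be counted stand. Origin: centre of its underside; x along the long side
- carton: flat open cardboard carton, fixed, outside 270 (own x) x 185 (own y) x 35 high, walls and floor 5 thick; the counted racks go in here. Origin: centre of its underside
- lane0 (a point): centre of the floor of the drawer's first lane, at the counter's -y end; the centres of the other three lanes follow at 56, 112 and 168 along +y. Lanes run along the drawer's motion, floors 160 x 48, parted by ribs 8 wide and 16 high; floor 18 above the bench. Axes as the counter's; moves with the drawer
- new0: vial rack, grey plastic, 120 (own x) x 36 (own y), 0.3 kg: four white-capped vials (caps 60 high) under a carrying bar along own x, 10 wide, from 74 to 94 above the underside. Origin: centre of underside, z up. Both ends alike. A rack waiting on the pad to be counted; up to three of them, may be absent
- new1: vial rack, grey plastic, 120 (own x) x 36 (own y), 0.3 kg: four white-capped vials (caps 60 high) under a carrying bar along own x, 10 wide, from 74 to 94 above the underside. Origin: centre of underside, z up. Both ends alike. A rack waiting on the pad to be counted; up to three of them, may be absent
- new2: vial rack, grey plastic, 120 (own x) x 36 (own y), 0.3 kg: four white-capped vials (caps 60 high) under a carrying bar along own x, 10 wide, from 74 to 94 above the underside. Origin: centre of underside, z up. Both ends alike. A rack waiting on the pad to be counted; up to three of them, may be absent
- old0: vial rack, grey plastic, 120 (own x) x 36 (own y), 0.3 kg: four white-capped vials (caps 60 high) under a carrying bar along own x, 10 wide, from 74 to 94 above the underside. Origin: centre of underside, z up. Both ends alike. A counted rack, at first in the shut drawer; one or two of them, the others absent
- old1: vial rack, grey plastic, 120 (own x) x 36 (own y), 0.3 kg: four white-capped vials (caps 60 high) under a carrying bar along own x, 10 wide, from 74 to 94 above the underside. Origin: centre of underside, z up. Both ends alike. A counted rack, at first in the shut drawer; one or two of them, the others absent
- old2: vial rack, grey plastic, 120 (own x) x 36 (own y), 0.3 kg: four white-capped vials (caps 60 high) under a carrying bar along own x, 10 wide, from 74 to 94 above the underside. Origin: centre of underside, z up. Both ends alike. A counted rack, at first in the shut drawer; one or two of them, the others absent
- old3: vial rack, grey plastic, 120 (own x) x 36 (own y), 0.3 kg: four white-capped vials (caps 60 high) under a carrying bar along own x, 10 wide, from 74 to 94 above the underside. Origin: centre of underside, z up. Both ends alike. A counted rack, at first in the shut drawer; one or two of them, the others absent
- amber: amber reagent bottle, 72 dia x 125, a bystander to be left alone. Origin: its underside
- washbottle: white wash bottle, 68 dia x 130, a bystander to be left alone. Origin: its underside
- vial: loose clear jar, 32 dia x 60, a bystander to be left alone. Origin: its underside
- tape: tape roll lying flat, 90 dia x 20, a bystander to be left alone. Origin: its underside
- dish: small white dish, 90 dia x 18, a bystander to be left alone. Origin: its underside
- scoop: steel spoon, 150 long, lying flat, a bystander to be left alone. Origin: its underside
Mind the look-alikes: they are no part of the job. Leave any purple look-alike of the new1 alone.

How it is judged:
On the way, in this order (a step that is already met when the one before it is completed fails the run):
1. the latch is swung free while the drawer is still shut (value of joint latch above 1.1 rad and value of joint drawer below 0.02 m), for 0.2 s.
2. the drawer is pulled open (value of joint drawer above 0.14 m), for 0.2 s.
3. with the drawer open, the counted racks stand in the carton and the waiting racks stand in lanes of the drawer, let go (value of joint drawer above 0.1 m and angle between each of new0, new1, new2, old0, old1, old2, old3's own z axis and vertical below 0.12 rad and z of new0 in the frame of lane0 between -0.006 and 0.008 m and x of new0 in the frame of lane0 between -0.03 and 0.03 m and y of new0 in the frame of lane0 between -0.015 and 0.183 m and linear speed of each of new0, new1, new2, old0, old1, old2, old3 below 0.03 m/s and z of new1 in the frame of lane0 between -0.006 and 0.008 m and x of new1 in the frame of lane0 between -0.03 and 0.03 m and y of new1 in the frame of lane0 between -0.015 and 0.183 m and z of new2 in the frame of lane0 between -0.006 and 0.008 m and x of new2 in the frame of lane0 between -0.03 and 0.03 m and y of new2 in the frame of lane0 between -0.015 and 0.183 m and z of old0 in the frame of carton between -0.001 and 0.014 m and x of old0 in the frame of carton between -0.13 and 0.13 m and y of old0 in the frame of carton between -0.0875 and 0.0875 m and z of old1 in the frame of carton between -0.001 and 0.014 m and x of old1 in the frame of carton between -0.13 and 0.13 m and y of old1 in the frame of carton between -0.0875 and 0.0875 m and z of old2 in the frame of carton between -0.001 and 0.014 m and x of old2 in the frame of carton between -0.13 and 0.13 m and y of old2 in the frame of carton between -0.0875 and 0.0875 m and z of old3 in the frame of carton between -0.001 and 0.014 m and x of old3 in the frame of carton between -0.13 and 0.13 m and y of old3 in the frame of carton between -0.0875 and 0.0875 m and contact force between the fingers and new0 below 0.1 N and contact force between the fingers and new1 below 0.1 N and contact force between the fingers and new2 below 0.1 N and contact force between the fingers and old0 below 0.1 N and contact force between the fingers and old1 below 0.1 N and contact force between the fingers and old2 below 0.1 N and contact force between the fingers and old3 below 0.1 N), for 0.3 s.
4. the drawer is pushed shut (value of joint drawer below 0.006 m), for 0.2 s.
5. the latch is swung back to locked with the drawer shut (value of joint latch below 0.15 rad and value of joint drawer below 0.006 m), for 0.2 s.
At the end, for the whole second after the job is handed in: drawer shut (within 6 mm), latch locked (below 0.15 rad), each waiting rack upright (0.12 rad) and flat on a lane floor of the drawer, each counted rack upright and flat on the carton's floor, all at rest (all of step 5 and angle between each of new0, new1, new2, old0, old1, old2, old3's own z axis and vertical below 0.12 rad and z of new0 in the frame of lane0 between -0.006 and 0.008 m and x of new0 in the frame of lane0 between -0.03 and 0.03 m and y of new0 in the frame of lane0 between -0.015 and 0.183 m and linear speed of each of new0, new1, new2, old0, old1, old2, old3 below 0.03 m/s and z of new1 in the frame of lane0 between -0.006 and 0.008 m and x of new1 in the frame of lane0 between -0.03 and 0.03 m and y of new1 in the frame of lane0 between -0.015 and 0.183 m and z of new2 in the frame of lane0 between -0.006 and 0.008 m and x of new2 in the frame of lane0 between -0.03 and 0.03 m and y of new2 in the frame of lane0 between -0.015 and 0.183 m and z of old0 in the frame of carton between -0.001 and 0.014 m and x of old0 in the frame of carton between -0.13 and 0.13 m and y of old0 in the frame of carton between -0.0875 and 0.0875 m and z of old1 in the frame of carton between -0.001 and 0.014 m and x of old1 in the frame of carton between -0.13 and 0.13 m and y of old1 in the frame of carton between -0.0875 and 0.0875 m and z of old2 in the frame of carton between -0.001 and 0.014 m and x of old2 in the frame of carton between -0.13 and 0.13 m and y of old2 in the frame of carton between -0.0875 and 0.0875 m and z of old3 in the frame of carton between -0.001 and 0.014 m and x of old3 in the frame of carton between -0.13 and 0.13 m and y of old3 in the frame of carton between -0.0875 and 0.0875 m); the robot touches nothing.
It fails at once if one of the bystanders (bottles, jar, tape, dish, spoon) is pushed more than 50 mm (distance of any of amber, washbottle, vial, tape, dish, scoop from where it was at the start of the episode above 0.05 m).
It fails at once if a bottle or the jar is knocked over (angle between any of amber, washbottle, vial's own z axis and vertical above 0.6 rad).
Of new0, new1, new2 only 2 to 3 are there at a start; the rules pass over those that are not, and their reading is None.
Of old0, old1, old2, old3 only 1 to 2 are there at a start; the rules pass over those that are not, and their reading is None.
At some moment in a run one of new0, new1, new2, old0, old1, old2, old3 may be knocked a few centimetres aside while the robot is not near it.
It also fails if it takes over 210 s, if anything falls off the work surface, if the arm or the gripper's body presses on something with over 40 N, if the wrist force passes 120 N, or if a joint passes its speed limit or range.

## Working session

There is one attempt and no reset: what is moved stays moved. The work goes in short steps, Python scripts to look and compute and a tool call to move; the robot and the scene stay as the last step left them, time stands still between calls to the robot, and variables do not carry over. Pictures are saved under pics/ and viewed, at most 14 in all, crops included, and the job is handed in when it is done.

Besides the shell and the picture viewer there is one more tool, called after ">>>" as name(argument=value, ...), one argument or row to a line, values as JSON. servo_tool: Moves the arm, as the interface text tells. Its arguments: {"type":"object","properties":{"series":{"type":"array","items":{"type":"array","items":{"type":"number"}}}},"required":["series"]}

```bash
ls; mkdir -p pics
cat > h.py <<'E'
import numpy as np, cv2
from plant import arm
def snap(n,f):
    m=arm.camera_model(n); im=arm.camera(n)
    np.savez('pics/'+f+'.npz',im=im,**{k:np.array(v) for k,v in m.items()})
    cv2.imwrite('pics/'+f+'.png',im[:,:,::-1]); return im,m
def load(f):
    d=np.load('pics/'+f+'.npz'); return d['im'],{k:d[k] for k in d if k!='im'}
def foc(m): return 240/np.tan(np.radians(m['fov_y'])/2)
def ray(m,u,v):
    f=foc(m); d=np.array([(u-m['cx'])/f,(v-m['cy'])/f]); s=d.copy()
    for _ in range(30): s=d/(1+m['k1']*(s@s))
    return np.array(m['orientation'])@np.array([s[0],s[1],1.])
def onz(m,u,v,z):
    r=ray(m,u,v); c=np.array(m['xyz']); return c+r*(z-c[2])/r[2]
def proj(m,p):
    q=np.array(m['orientation']).T@(np.array(p)-np.array(m['xyz'])); s=q[:2]/q[2]
    s=s*(1+m['k1']*(s@s))*foc(m); return s+[m['cx'],m['cy']]
def tri(m1,p1,m2,p2):
    r1,r2=ray(m1,*p1),ray(m2,*p2); r1/=np.linalg.norm(r1); r2/=np.linalg.norm(r2)
    c1,c2=np.array(m1['xyz']),np.array(m2['xyz'])
    t=np.linalg.lstsq(np.c_[r1,-r2],c2-c1,rcond=None)[0]
    a,b=c1+t[0]*r1,c2+t[1]*r2; return (a+b)/2,np.linalg.norm(a-b)
E
python3 - <<'E'
from h import *
for n in('scene','side','wrist'):
    im,m=snap(n,n+'0'); print(n,m)
print(arm.state())
E
```

```text
pics
scene {'fov_y': 46.045901661812245, 'cx': 309.7855507884594, 'cy': 242.01138085483777, 'k1': -0.03144777516231033, 'xyz': array([1.22670927, 0.27911317, 1.29398044]), 'orientation': array([[-0.22553309,  0.82419847, -0.51945328],
       [ 0.97421846,  0.18764218, -0.12525497],
       [-0.00576361, -0.53431012, -0.84526888]])}
side {'fov_y': 47.7587391521266, 'cx': 315.99417944052584, 'cy': 237.11284014068752, 'k1': -0.11710733180309948, 'xyz': array([ 0.01538859, -1.05267274,  1.10689168]), 'orientation': array([[ 0.92431204, -0.23330398,  0.30202072],
       [-0.38162132, -0.57233926,  0.72580503],
       [ 0.00352511, -0.78612787, -0.61805384]])}
wrist {'fov_y': 59.52340573744574, 'cx': 321.93536748615895, 'cy': 240.82200104501777, 'k1': 0.004449017490145755, 'xyz': array([ 0.20155091, -0.59413223,  0.38441228]), 'orientation': array([[-0.41816901,  0.88086683,  0.22182946],
       [ 0.90836649,  0.40490605,  0.10450554],
       [ 0.00223537,  0.24520342, -0.96946907]])}
{'time': 0.15, 'q': array([-8.81392247e-01,  3.85387762e-01,  6.94933386e-03, -3.67285605e-04,
       -1.19399300e+00, -2.58585129e-01]), 'qd': array([-0.00028422, -0.00243885,  0.00548117,  0.00200262, -0.00038736,
       -0.00184864]), 'joint_torque': array([-1.21608045e-04, -3.91053486e+01,  1.87587297e+01,  4.22230929e+00,
        1.23960018e-02, -1.46500934e-04]), 'tool_pos': array([ 0.26088523, -0.56757984,  0.29140754]), 'tool_rot': array([[-9.08680560e-01, -4.17491362e-01, -7.76512902e-04],
       [-4.17492075e-01,  9.08679360e-01,  1.47890134e-03],
       [ 8.81727111e-05,  1.66803688e-03, -9.99998605e-01]]), 'force': array([ 0.49405148,  0.43685767, -0.13628388]), 'moment': array([ 0.00578432, -0.01639552, -0.01266752]), 'grip_force': 0.0, 'gripper_width': 1.001659803796172}
```

View pics/scene0.png

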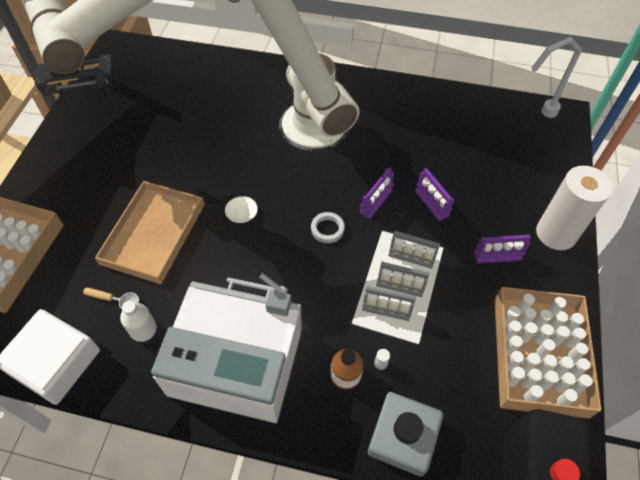

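View pics/side0.png

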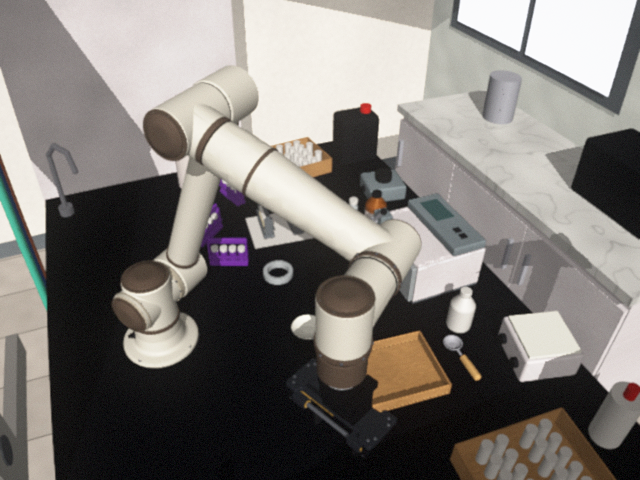

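Scene view: carton at (150,232), counter at (230,350) with its latch at (275,290) and handle at (245,288). The pad at (400,285) holds three grey racks at (413,250), (402,278) and (387,303). There are three purple look-alikes at (377,193), (434,193) and (502,248). The grey ones on the white pad are the new racks, because the purple ones stand off the pad. Enlarging to confirm.

Run:
```python
from h import *
im,m=load('scene0')
a=cv2.resize(im[220:350,340:450],None,fx=4,fy=4,interpolation=cv2.INTER_CUBIC)
b=cv2.resize(im[265:395,220:310],None,fx=4,fy=4,interpolation=cv2.INTER_CUBIC)
cv2.imwrite('pics/crop0.png',np.hstack([a,b])[:600,:800,::-1])
```

```text
(no output)
```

View pics/crop0.png

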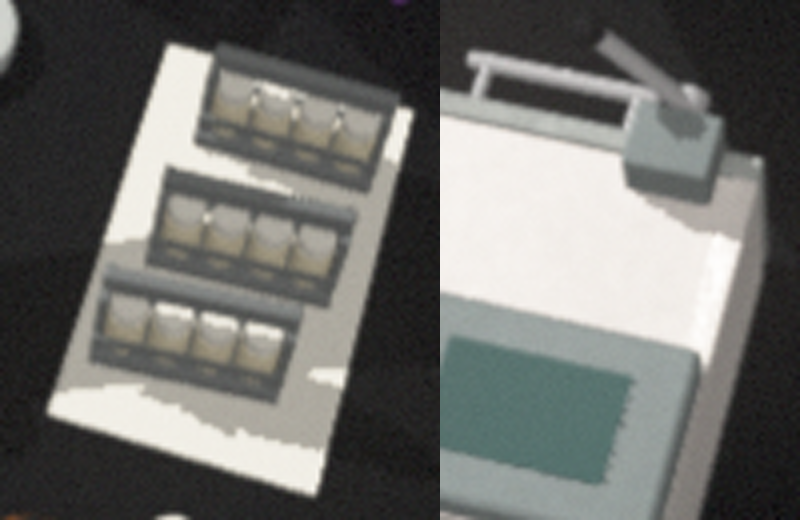

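Run:
```python
from h import *
np.set_printoptions(precision=4,suppress=True)
im,m=load('scene0')
A=lambda x,y:(340+x/4,220+y/4)
B=lambda x,y:(220+(x-440)/4,265+y/4)
for n,p,q in [('A',(219,56),(398,102)),('B',(166,178),(355,216)),('C',(106,275),(300,316))]:
    p,q=onz(m,*A(*p),.096),onz(m,*A(*q),.096); d=q-p
    print(n,(p+q)/2,np.linalg.norm(d),np.arctan2(d[1],d[0]))
for n,p in [('pad0',(168,45)),('pad1',(412,112)),('pad2',(317,494)),('pad3',(47,410))]: print(n,onz(m,*A(*p),.002))
print('FR top',onz(m,*B(762,160),.137))
print('handle L',onz(m,*B(472,57),.108)); print('handle r',onz(m,*B(630,92),.108))
print('pivot',onz(m,*B(690,105),.157),'lever',onz(m,*B(607,42),.21))
# carton: orange mask
hsv=cv2.cvtColor(im,cv2.COLOR_RGB2HSV)
for n,roi,mk in [('carton',(80,170,230,295),cv2.inRange(hsv,(8,80,60),(25,255,255)))]:
    x0,y0,x1,y1=roi; k=np.zeros_like(mk);k[y0:y1,x0:x1]=mk[y0:y1,x0:x1]
    c=max(cv2.findContours(k,0,2)[0],key=cv2.contourArea); 
    ap=cv2.approxPolyDP(c,5,True)[:,0]
    for u in ap: print(u,onz(m,*u,.035),onz(m,*u,0))
# white counter body/drawer
k=cv2.inRange(hsv,(0,0,130),(180,60,255)); z=np.zeros_like(k); z[270:420,150:305]=k[270:420,150:305]
c=max(cv2.findContours(z,0,2)[0],key=cv2.contourArea)
for u in cv2.approxPolyDP(c,4,True)[:,0]: print('ctr',u,onz(m,*u,.137))
cv2.imwrite('pics/crop1.png',cv2.resize(im[170:410,80:330],None,fx=2.4,fy=2.4,interpolation=cv2.INTER_CUBIC)[:,:,::-1])
```

```text
A [0.424 0.363 0.096] 0.11458608631457928 1.4905642267953871
B [0.5154 0.3454 0.096 ] 0.11593072112549578 1.563269552527038
C [0.5896 0.3213 0.096 ] 0.11633769737274453 1.558449403481532
pad0 [0.3549 0.2726 0.002 ]
pad1 [0.3718 0.4412 0.002 ]
pad2 [0.6581 0.4131 0.002 ]
pad3 [0.64   0.2426 0.002 ]
FR top [0.6848 0.1252 0.137 ]
handle L [ 0.6438 -0.0634  0.108 ]
handle r [0.6454 0.0349 0.108 ]
pivot [0.6698 0.0802 0.157 ] lever [0.6685 0.0355 0.21  ]
[143 180] [ 0.3549 -0.418   0.035 ] [ 0.3306 -0.4374  0.    ]
[ 95 259] [ 0.6283 -0.4415  0.035 ] [ 0.6117 -0.4615  0.    ]
[160 284] [ 0.6595 -0.2485  0.035 ] [ 0.6437 -0.2631  0.    ]
[204 203] [ 0.3936 -0.2214  0.035 ] [ 0.3705 -0.2353  0.    ]
[200 196] [ 0.3731 -0.2402  0.035 ] [ 0.3494 -0.2546  0.    ]
ctr [299 305] [0.6856 0.1219 0.137 ]
ctr [287 316] [0.718  0.1021 0.137 ]
ctr [267 312] [0.7186 0.0558 0.137 ]
ctr [266 305] [0.7023 0.049  0.137 ]
ctr [285 308] [0.6999 0.0928 0.137 ]
ctr [289 295] [0.6661 0.0936 0.137 ]
ctr [279 300] [0.6835 0.0745 0.137 ]
ctr [274 288] [0.6563 0.0555 0.137 ]
ctr [284 287] [0.6486 0.0773 0.137 ]
ctr [262 275] [0.6295 0.0193 0.137 ]
ctr [271 286] [0.6528 0.0474 0.137 ]
ctr [227 278] [ 0.6554 -0.0583  0.137 ]
ctr [226 289] [ 0.6835 -0.0519  0.137 ]
ctr [191 282] [ 0.6843 -0.137   0.137 ]
ctr [152 372] [ 0.9089 -0.1458  0.137 ]
ctr [269 400] [0.9104 0.1126 0.137 ]
ctr [282 355] [0.8096 0.1142 0.137 ]
ctr [284 368] [0.8368 0.1257 0.137 ]
ctr [291 363] [0.8227 0.1375 0.137 ]
```

View pics/crop1.png

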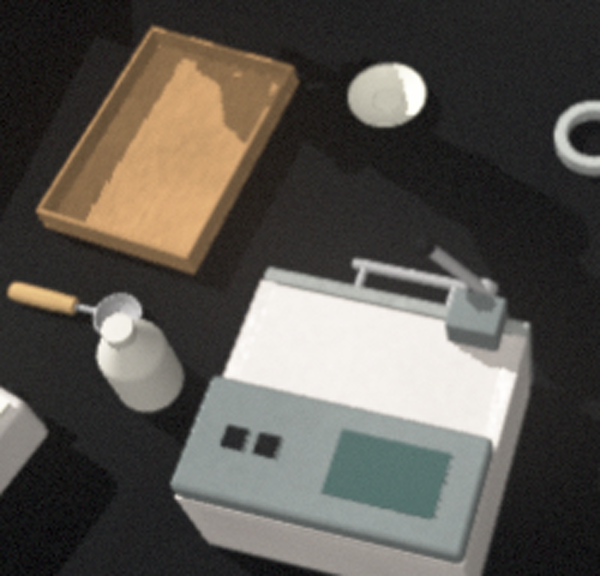

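```bash
cat >> h.py <<'E'
from scipy.spatial.transform import Rotation as Rn
def RY(yaw): 
    c,s=np.cos(yaw),np.sin(yaw); return np.array([[c,s,0],[s,-c,0],[0,0,-1.]])
def go(targets):
    """targets: list of (x,y,z,yaw deg of tool x); prints tool-frame shifts from now"""
    s=arm.state(); p,R=np.array(s['tool_pos']),np.array(s['tool_rot'])
    for x,y,z,w in targets:
        print(np.round(R.T@(np.array([x,y,z])-p),4).tolist(),np.round(Rn.from_matrix(R.T@RY(np.radians(w))).as_rotvec(),3).tolist())
E
python3 -c "
from h import *
go([(.58,0,.40,-180)])"
```

```text
[-0.5269, 0.3827, -0.108] [0.002, -0.0, 0.431]
```

>>> servo_tool(
  series=[
    [0.0,-0.18,0.13,-0.108,0.002,0,0.15],
    [0.0,-0.35,0.25,-0.108,0.002,0,0.3],
    [0.0,-0.527,0.383,-0.108,0.002,0,0.431],
    [0.0,-0.527,0.383,-0.108,0.002,0,0.431],
    [0.0,-0.527,0.383,-0.108,0.002,0,0.431],
    [0.0,-0.527,0.383,-0.108,0.002,0,0.431],
    [0.0,-0.527,0.383,-0.108,0.002,0,0.431],
    [0.0,-0.527,0.383,-0.108,0.002,0,0.431],
    [0.0,-0.527,0.383,-0.108,0.002,0,0.431],
    [0.0,-0.527,0.383,-0.108,0.002,0,0.431],
    [0.0,-0.527,0.383,-0.108,0.002,0,0.431],
    [0.0,-0.527,0.383,-0.108,0.002,0,0.431],
    [0.0,-0.527,0.383,-0.108,0.002,0,0.431],
    [0.0,-0.527,0.383,-0.108,0.002,0,0.431],
    [0.0,-0.527,0.383,-0.108,0.002,0,0.431],
    [0.0,-0.527,0.383,-0.108,0.002,0,0.431],
    [0.0,-0.527,0.383,-0.108,0.002,0,0.431],
    [0.0,-0.527,0.383,-0.108,0.002,0,0.431],
    [0.0,-0.527,0.383,-0.108,0.002,0,0.431],
    [0.0,-0.527,0.383,-0.108,0.002,0,0.431],
  ],
)

```text
time: 2.15
tool_pos: [0.5796, -0.0005, 0.4005]
tool_rot: [[-1.0, 0.001, 0.001], [0.001, 1.0, -0.002], [-0.001, -0.002, -1.0]]
force: [0.5, 0.1, 0.0]
gripper_width: 0.005
grip_force: 0.0
```

Run:
```python
from h import *
im,m=snap('wrist','w1'); s=arm.state(); print(s['time'],s['tool_pos'],m['xyz'])
```

```text
2.2 [ 5.79703446e-01 -3.58369072e-04  4.00425055e-01] [0.51414609 0.00093282 0.49355666]
```

View pics/w1.png

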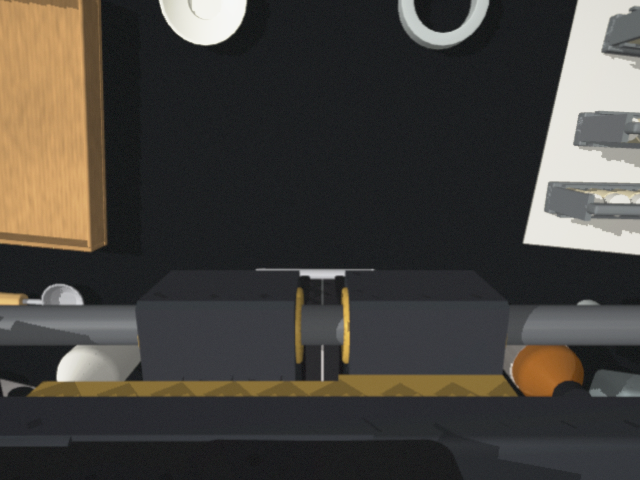

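Wrist view: handle bar ends at (256,269) and (375,269), carton inner-right rim corner at (105,247), pad corner at (524,243).

Run:
```python
from h import *
np.set_printoptions(precision=4,suppress=True)
im,m=load('w1')
print('handle',onz(m,255.5,269.5,.111),onz(m,375,269.5,.111))
print('carton rim corner',onz(m,105.5,247,.035), 'top',onz(m,99.5,0,.035))
print('padcorner',onz(m,524,243,.002))
print('C bar',onz(m,545,186,.096), onz(m,640,190,.096))
go([(.671,-.030,.285,-180),(.671,-.030,.265,-180),(.671,.085,.265,-180)])
```

```text
handle [ 0.6394 -0.063   0.111 ] [0.6394 0.0513 0.111 ]
carton rim corner [ 0.6375 -0.2442  0.035 ] top [ 0.3864 -0.2179  0.035 ]
padcorner [0.6415 0.2445 0.002 ]
C bar [0.5616 0.2112 0.096 ] [0.5654 0.3011 0.096 ]
[-0.0913, -0.0293, 0.1155] [-0.002, 0.001, -0.001]
[-0.0912, -0.0293, 0.1355] [-0.002, 0.001, -0.001]
[-0.0911, 0.0857, 0.1353] [-0.002, 0.001, -0.001]
```

>>> servo_tool(
  series=[
    [0,-0.045,-0.03,0.05,0,0,0],
    [0,-0.089,-0.03,0.1,-0.002,0.001,0],
    [0,-0.089,-0.03,0.1355,-0.002,0.001,0],
    [0,-0.089,-0.03,0.1355,-0.002,0.001,0],
    [0,-0.089,-0.03,0.1355,-0.002,0.001,0],
    [0,-0.089,-0.02,0.1355,-0.002,0.001,0],
    [0,-0.089,-0.01,0.1355,-0.002,0.001,0],
    [0,-0.089,0.0,0.1355,-0.002,0.001,0],
    [0,-0.089,0.01,0.1355,-0.002,0.001,0],
    [0,-0.089,0.02,0.1355,-0.002,0.001,0],
    [0,-0.089,0.03,0.1355,-0.002,0.001,0],
    [0,-0.089,0.04,0.1355,-0.002,0.001,0],
    [0,-0.089,0.05,0.1355,-0.002,0.001,0],
    [0,-0.089,0.06,0.1355,-0.002,0.001,0],
    [0,-0.089,0.067,0.1355,-0.002,0.001,0],
    [0,-0.089,0.073,0.1355,-0.002,0.001,0],
    [0,-0.089,0.079,0.1355,-0.002,0.001,0],
    [0,-0.089,0.083,0.1355,-0.002,0.001,0],
    [0,-0.089,0.083,0.1355,-0.002,0.001,0],
  ],
)

```text
time: 4.1
tool_pos: [0.6686, 0.0834, 0.2638]
tool_rot: [[-1.0, -0.0, -0.002], [-0.0, 1.0, 0.0], [0.002, 0.0, -1.0]]
force: [-0.2, -2.2, -0.6]
gripper_width: 0.008
grip_force: 0.6
```

>>> servo_tool(
  series=[
    [0,0,0.004,0,0,0,0],
    [0,0,0.004,0,0,0,0],
    [0,0,0.008,0,0,0,0],
    [0,0,0.008,0,0,0,0],
  ],
)

```text
time: 4.5
tool_pos: [0.669, 0.0913, 0.2647]
tool_rot: [[-1.0, 0.0, -0.0], [0.0, 1.0, 0.0], [0.0, 0.0, -1.0]]
force: [0.0, -2.6, 0.5]
gripper_width: 0.005
grip_force: 0.9
```

>>> servo_tool(
  series=[
    [0,0,0.003,0,0,0,0],
    [0,0,0.003,0,0,0,0],
    [0,0,0.006,0,0,0,0],
    [0,0,0.006,0,0,0,0],
    [0,0,0.006,0,0,0,0],
  ],
)

```text
time: 5.0
tool_pos: [0.6689, 0.0944, 0.2652]
tool_rot: [[-1.0, 0.001, -0.002], [0.001, 1.0, -0.004], [0.002, -0.004, -1.0]]
force: [-0.2, -9.7, 1.4]
gripper_width: 0.003
grip_force: 4.1
```

>>> servo_tool(
  series=[
    [0,0,-0.03,0,0,0,0],
    [0,0,-0.03,-0.05,0,0,0],
    [0.024,0.025,-0.08,-0.09,0,0,-0.15],
    [0.024,0.025,-0.107,-0.09,0,0,-0.5],
    [0.024,0.025,-0.107,-0.09,0,0,-1.0],
    [0.024,0.025,-0.107,-0.09,0,0,-1.571],
    [0.024,0.025,-0.107,-0.09,0,0,-1.571],
    [0.024,0.025,-0.107,-0.09,0,0,-1.571],
    [0.024,0.025,-0.107,-0.09,0,0,-1.571],
    [0.024,0.025,-0.107,-0.09,0,0,-1.571],
    [0.024,0.025,-0.107,-0.09,0,0,-1.571],
    [0.024,0.025,-0.107,-0.09,0,0,-1.571],
    [0.024,0.025,-0.107,-0.09,0,0,-1.571],
    [0.024,0.025,-0.107,-0.09,0,0,-1.571],
  ],
)

```text
time: 6.4
tool_pos: [0.6443, -0.0091, 0.3548]
tool_rot: [[0.0, -1.0, 0.001], [-1.0, -0.0, 0.002], [-0.002, -0.001, -1.0]]
force: [-0.0, -0.6, 0.7]
gripper_width: 0.277
grip_force: 0.0
```

Run:
```python
from h import *
im,m=snap('scene','s1'); s=arm.state(); print(s['time'],s['tool_pos'],s['q'],s['gripper_width']*.087)
go([(.6445,-.012,.159,-90)])
cv2.imwrite('pics/crop2.png',cv2.resize(im[220:400,170:410],None,fx=3.2,fy=3.2,interpolation=cv2.INTER_CUBIC)[:,:,::-1])
```

```text
6.45 [ 0.64429321 -0.00924921  0.35479681] [ 2.35854918e-01  3.85745755e-01  1.65230415e-01 -1.09091592e-03
 -1.34942393e+00 -2.36583728e-01] 0.02366260362310242
[0.003, -0.0001, 0.1958] [-0.001, 0.001, -0.001]
```

View pics/crop2.png

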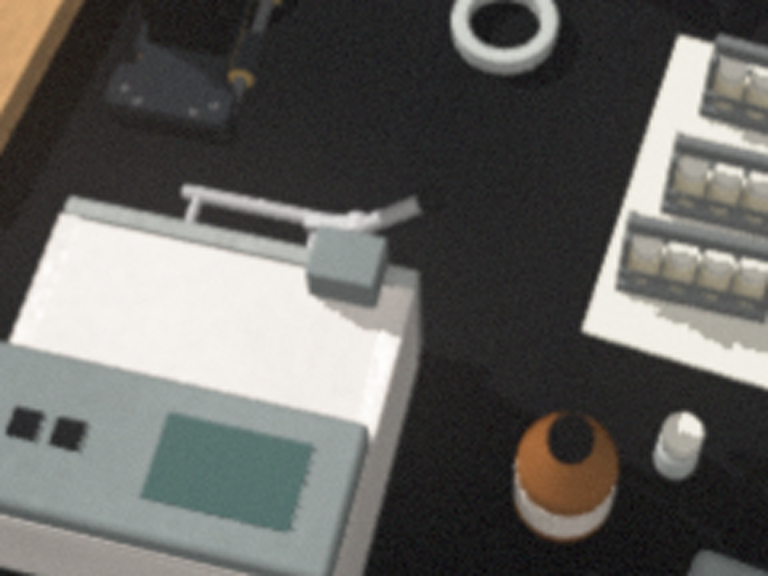

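Latch leans outward (free), and the drawer is shut. Going down on the handle.

>>> servo_tool(
  series=[
    [0.024,0.003,0,0.05,0,0,0],
    [0.024,0.003,0,0.1,0,0,0],
    [0.024,0.003,0,0.14,0,0,0],
    [0.024,0.003,0,0.165,0,0,0],
    [0.024,0.003,0,0.185,0,0,0],
    [0.024,0.003,0,0.196,0,0,0],
    [0.024,0.003,0,0.196,0,0,0],
    [0,0.003,0,0.196,0,0,0],
    [0,0.003,0,0.196,0,0,0],
    [0,0.003,0,0.196,0,0,0],
    [0,0.003,0,0.196,0,0,0],
  ],
)

```text
time: 7.55
tool_pos: [0.6437, -0.0129, 0.1601]
tool_rot: [[-0.0, -1.0, -0.0], [-1.0, 0.0, 0.0], [-0.0, 0.0, -1.0]]
force: [-3.6, 1.2, 6.0]
gripper_width: 0.118
grip_force: 30.0
```

>>> servo_tool(
  series=[
    [0,0,0.01,0,0,0,0],
    [0,0,0.025,0,0,0,0],
    [0,0,0.045,0,0,0,0],
    [0,0,0.065,0,0,0,0],
    [0,0,0.085,0,0,0,0],
    [0,0,0.105,0,0,0,0],
    [0,0,0.125,0,0,0,0],
    [0,0,0.145,0,0,0,0],
    [0,0,0.16,0,0,0,0],
    [0,0,0.175,0,0,0,0],
    [0,0,0.185,0,0,0,0],
    [0,0,0.193,0,0,0,0],
    [0,0,0.198,0,0,0,0],
    [0,0,0.198,0,0,0,0],
    [0,0,0.198,0,0,0,0],
  ],
)

```text
time: 9.05
tool_pos: [0.4469, -0.0117, 0.16]
tool_rot: [[0.0, -1.0, 0.005], [-1.0, -0.0, 0.003], [-0.003, -0.005, -1.0]]
force: [-0.9, 6.6, 5.3]
gripper_width: 0.113
grip_force: 30.0
```

>>> servo_tool(
  series=[
    [0.03,0,0,0,0,0,0],
    [0.03,0,0,0,0,0,0],
    [0.03,0,0,0,0,0,0],
    [0.03,0,0,-0.05,0,0,0],
    [0.03,0,0,-0.1,0,0,0],
    [0.03,0,-0.1,-0.2,0,0,0.5],
    [0.03,0,-0.19,-0.26,0,0,1.0],
    [0.03,0,-0.19,-0.26,0,0,1.571],
    [0.03,0,-0.19,-0.26,0,0,1.571],
    [0.03,0,-0.19,-0.26,0,0,1.571],
    [0.03,0,-0.19,-0.26,0,0,1.571],
    [0.03,0,-0.19,-0.26,0,0,1.571],
    [0.03,0,-0.19,-0.26,0,0,1.571],
    [0.03,0,-0.19,-0.26,0,0,1.571],
    [0.03,0,-0.19,-0.26,0,0,1.571],
    [0.03,0,-0.19,-0.26,0,0,1.571],
  ],
)

```text
time: 10.65
tool_pos: [0.6359, -0.0134, 0.4177]
tool_rot: [[-1.0, 0.005, -0.002], [0.005, 1.0, -0.0], [0.002, -0.0, -1.0]]
force: [-0.3, 0.4, 0.0]
gripper_width: 0.349
grip_force: 0.0
```

Run:
```python
from h import *
im,m=snap('wrist','w2'); s=arm.state(); print(s['time'],s['tool_pos'])
snap('scene','s2')
```

```text
10.7 [ 0.63593796 -0.01337414  0.41778619]
```

View pics/w2.png

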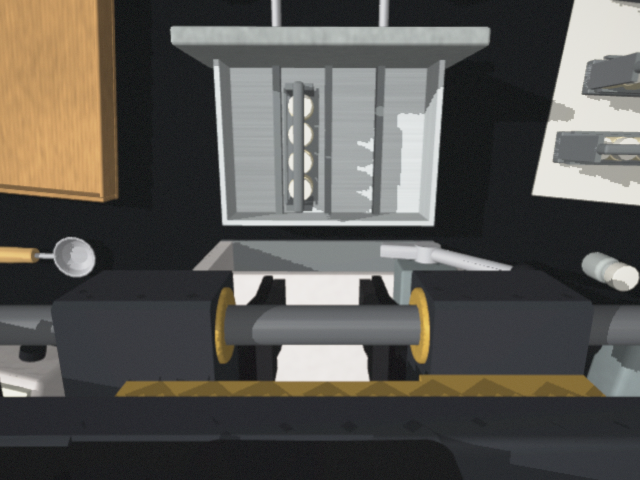

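Wrist view: the drawer is open with one old rack in lane1 (bar from (297,83) to (298,212)). The ribs are at columns 277, 328 and 380, and lanes 0, 2 and 3 are free.

Run:
```python
from h import *
np.set_printoptions(precision=4,suppress=True)
im,m=load('w2')
a,b=onz(m,297.5,82,.112),onz(m,298.5,212,.112); print('old',a,b,(a+b)/2,np.linalg.norm(a-b))
for c in(277,328,380): print('rib',onz(m,c,140,.034))
print('back edge top',onz(m,328,221,.07), 'side tops',onz(m,219,140,.07),onz(m,439,140,.07))
print('panel top front',onz(m,328,29,.135),'back',onz(m,328,41,.135))
print('handle?')
go([((a+b)[0]/2,(a+b)[1]/2,.20,-180),((a+b)[0]/2,(a+b)[1]/2,.153,-180)])
```

```text
old [ 0.5241 -0.0332  0.112 ] [ 0.6419 -0.0345  0.112 ] [ 0.583  -0.0338  0.112 ] 0.11785602544552479
rib [ 0.5752 -0.0612  0.034 ]
rib [ 0.5754 -0.0048  0.034 ]
rib [0.5756 0.0526 0.034 ]
back edge top [ 0.6593 -0.0054  0.07  ] side tops [ 0.5746 -0.1167  0.07  ] [0.5756 0.108  0.07  ]
panel top front [ 0.4861 -0.0063  0.135 ] back [ 0.4951 -0.0063  0.135 ]
handle?
[0.0525, -0.0205, 0.218] [-0.0, -0.002, -0.0]
[0.0524, -0.0205, 0.265] [-0.0, -0.002, -0.0]
```

>>> servo_tool(
  series=[
    [0.03,0.03,-0.0205,0.04,0,-0.002,0],
    [0.03,0.0525,-0.0205,0.09,0,-0.002,0],
    [0.03,0.0525,-0.0205,0.14,0,-0.002,0],
    [0.03,0.0525,-0.0205,0.19,0,-0.002,0],
    [0.03,0.0525,-0.0205,0.22,0,-0.002,0],
    [0.03,0.0525,-0.0205,0.245,0,-0.002,0],
    [0.03,0.0525,-0.0205,0.264,0,-0.002,0],
    [0.03,0.0525,-0.0205,0.264,0,-0.002,0],
    [0,0.0525,-0.0205,0.264,0,-0.002,0],
    [0,0.0525,-0.0205,0.264,0,-0.002,0],
    [0,0.0525,-0.0205,0.264,0,-0.002,0],
    [0,0.0525,-0.0205,0.264,0,-0.002,0],
  ],
)

```text
time: 11.95
tool_pos: [0.5839, -0.0335, 0.1558]
tool_rot: [[-1.0, -0.0, 0.004], [-0.0, 1.0, 0.0], [-0.004, 0.0, -1.0]]
force: [-0.6, 0.1, 1.6]
gripper_width: 0.109
grip_force: 29.9
```

>>> servo_tool(
  series=[
    [0,0,0,-0.03,0,0,0],
    [0,0,0,-0.07,0,0,0],
    [0,0,0,-0.11,0,0,0],
    [0,0,0,-0.15,0,0,0],
    [0,0.02,-0.04,-0.15,0,0,0.02],
    [0,0.04,-0.08,-0.15,0,0,0.04],
    [0,0.06,-0.12,-0.15,0,0,0.06],
    [0,0.08,-0.16,-0.15,0,0,0.08],
    [0,0.082,-0.2,-0.15,0,0,0.1],
    [0,0.082,-0.24,-0.15,0,0,0.1],
    [0,0.082,-0.28,-0.15,0,0,0.1],
    [0,0.082,-0.3055,-0.15,0,0,0.1],
    [0,0.082,-0.3055,-0.15,0,0,0.1],
    [0,0.082,-0.3055,-0.11,0,0,0.1],
    [0,0.082,-0.3055,-0.07,0,0,0.1],
    [0,0.082,-0.3055,-0.03,0,0,0.1],
    [0,0.082,-0.3055,-0.01,0,0,0.1],
    [0,0.082,-0.3055,0.003,0,0,0.1],
    [0,0.082,-0.3055,0.008,0,0,0.1],
    [0,0.082,-0.3055,0.008,0,0,0.1],
  ],
)

```text
time: 13.95
tool_pos: [0.5017, -0.3388, 0.1468]
tool_rot: [[-0.995, 0.1, 0.002], [0.1, 0.995, -0.0], [-0.002, 0.0, -1.0]]
force: [-0.2, 0.6, -2.7]
gripper_width: 0.109
grip_force: 30.0
```

Run:
```python
from h import *
im,m=snap('side','sd1'); im,m=snap('scene','s3')
cv2.imwrite('pics/crop3.png',cv2.resize(im[150:350,60:460],None,fx=2,fy=2,interpolation=cv2.INTER_CUBIC)[:,:,::-1])
```

```text
(no output)
```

View pics/crop3.png

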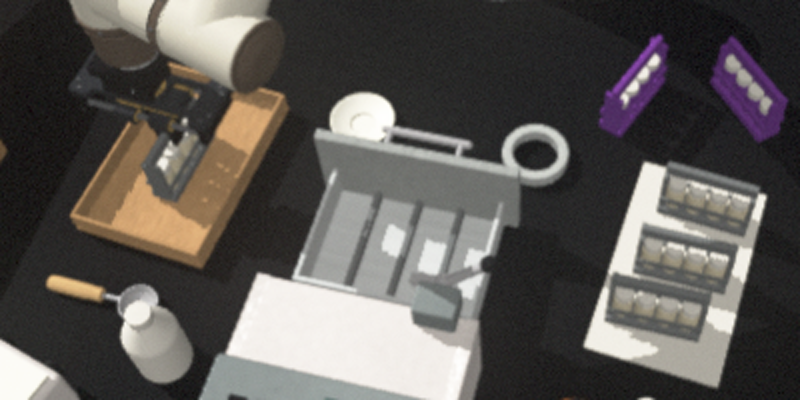

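The old rack hangs inside the carton. The drawer is now empty, so there was only one old rack.

>>> servo_tool(
  series=[
    [0,0,0,0.002,0,0,0],
    [0,0,0,0.0035,0,0,0],
    [0,0,0,0.0035,0,0,0],
    [0.03,0,0,0.0035,0,0,0],
    [0.03,0,0,0.0035,0,0,0],
    [0.03,0,0,0.0035,0,0,0],
    [0.03,0,0,-0.02,0,0,0],
    [0.03,0,0,-0.07,0,0,0],
    [0.03,0,0,-0.12,0,0,0],
    [0.03,0,0,-0.17,0,0,0],
    [0.03,0,0,-0.22,0,0,0],
    [0.03,0,0,-0.25,0,0,0],
  ],
)

```text
time: 15.25
tool_pos: [0.5012, -0.3395, 0.4022]
tool_rot: [[-0.995, 0.1, 0.008], [0.1, 0.995, -0.004], [-0.009, -0.003, -1.0]]
force: [0.9, -1.1, -0.3]
gripper_width: 0.348
grip_force: 0.0
```

Run:
```python
from h import *
go([(.46,.0,.42,-140),(.46,.20,.42,-90),(.53,.44,.42,-90)])
```

```text
[0.0747, 0.3336, -0.0195] [-0.006, 0.007, -0.798]
[0.0946, 0.5326, -0.0202] [-0.009, 0.004, -1.671]
[0.0489, 0.7784, -0.0206] [-0.009, 0.004, -1.671]
```

>>> servo_tool(
  series=[
    [0.03,0.06,0.2,-0.02,0,0,-0.4],
    [0.03,0.075,0.33,-0.02,-0.006,0.007,-0.8],
    [0.03,0.075,0.33,-0.02,-0.006,0.007,-0.8],
    [0.03,0.075,0.33,-0.02,-0.006,0.007,-0.8],
    [0.03,0.075,0.33,-0.02,-0.006,0.007,-0.8],
    [0.03,0.075,0.33,-0.02,-0.006,0.007,-0.8],
    [0.03,0.05,0.778,-0.02,-0.009,0.004,-1.671],
    [0.03,0.05,0.778,-0.02,-0.009,0.004,-1.671],
    [0.03,0.05,0.778,-0.02,-0.009,0.004,-1.671],
    [0.03,0.05,0.778,-0.02,-0.009,0.004,-1.671],
    [0.03,0.05,0.778,-0.02,-0.009,0.004,-1.671],
    [0.03,0.05,0.778,-0.02,-0.009,0.004,-1.671],
    [0.03,0.05,0.778,-0.02,-0.009,0.004,-1.671],
    [0.03,0.05,0.778,-0.02,-0.009,0.004,-1.671],
    [0.03,0.05,0.778,-0.02,-0.009,0.004,-1.671],
    [0.03,0.05,0.778,-0.02,-0.009,0.004,-1.671],
    [0.03,0.05,0.778,-0.02,-0.009,0.004,-1.671],
    [0.03,0.05,0.778,-0.02,-0.009,0.004,-1.671],
    [0.03,0.05,0.778,-0.02,-0.009,0.004,-1.671],
  ],
)

```text
time: 17.15
tool_pos: [0.5291, 0.4392, 0.4172]
tool_rot: [[-0.001, -1.0, -0.006], [-1.0, 0.001, 0.004], [-0.004, 0.006, -1.0]]
force: [-0.5, 1.4, -0.1]
gripper_width: 0.344
grip_force: 0.0
```

Run:
```python
from h import *
im,m=snap('wrist','w3'); s=arm.state(); print(s['time'],s['tool_pos'],s['q'])
```

```text
17.2 [0.52916493 0.43884066 0.41765822] [ 0.92443368  0.4534047   0.42287977 -0.00710842 -1.54020715 -0.92520916]
```

View pics/w3.png

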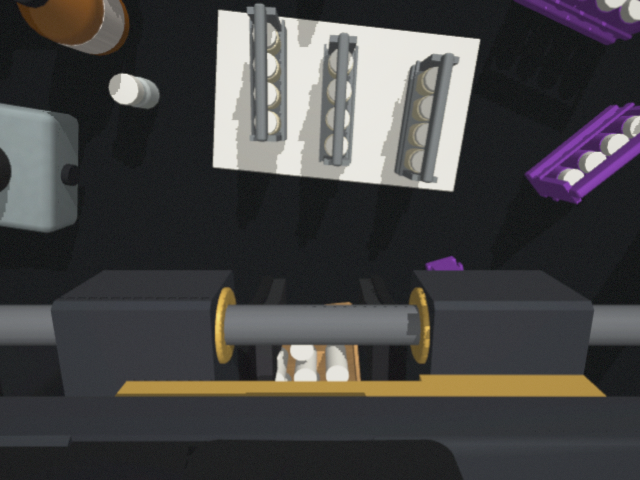

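Wrist view over the pad: the three grey racks' bars run (260,7)–(263,139), (343,36)–(338,163) and (447,57)–(431,182). The purple racks are off the pad.

Run:
```python
from h import *
np.set_printoptions(precision=4,suppress=True)
im,m=load('w3')
for n,p,q in [('C',(260.5,6),(263,139)),('B',(343.5,35),(338,163)),('A',(447,56),(430,182))]:
    a,b=onz(m,*p,.096),onz(m,*q,.096); d=b-a; c=(a+b)/2; w=np.degrees(np.arctan2(d[1],d[0]))
    w=-90+((w-90+90)%180-90)
    print(n,c,np.linalg.norm(d),w)
    go([(c[0],c[1],.137,w)])
```

```text
C [0.584  0.3218 0.096 ] 0.11485341749586149 -90.90101014390874
[0.1182, -0.0566, 0.2798] [0.006, 0.004, 0.015]
B [0.5109 0.3448 0.096 ] 0.1140615722136224 -91.93269267079044
[0.0952, 0.0166, 0.2803] [0.006, 0.004, 0.033]
A [0.4181 0.3628 0.096 ] 0.11518412051067424 -94.0393563628965
[0.0773, 0.1094, 0.2809] [0.006, 0.004, 0.07]
```

>>> servo_tool(
  series=[
    [0.03,0.05,-0.02,0,0.006,0.004,0.015],
    [0.03,0.09,-0.05,0.02,0.006,0.004,0.015],
    [0.03,0.118,-0.0565,0.06,0.006,0.004,0.015],
    [0.03,0.118,-0.0565,0.11,0.006,0.004,0.015],
    [0.03,0.118,-0.0565,0.16,0.006,0.004,0.015],
    [0.03,0.118,-0.0565,0.2,0.006,0.004,0.015],
    [0.03,0.118,-0.0565,0.235,0.006,0.004,0.015],
    [0.03,0.118,-0.0565,0.26,0.006,0.004,0.015],
    [0.03,0.118,-0.0565,0.278,0.006,0.004,0.015],
    [0.03,0.118,-0.0565,0.278,0.006,0.004,0.015],
    [0,0.118,-0.0565,0.278,0.006,0.004,0.015],
    [0,0.118,-0.0565,0.278,0.006,0.004,0.015],
    [0,0.118,-0.0565,0.278,0.006,0.004,0.015],
    [0,0.118,-0.0565,0.278,0.006,0.004,0.015],
  ],
)

```text
time: 18.6
tool_pos: [0.5844, 0.3234, 0.1395]
tool_rot: [[-0.015, -1.0, 0.002], [-1.0, 0.015, 0.001], [-0.001, -0.002, -1.0]]
force: [0.6, -1.0, 1.9]
gripper_width: 0.115
grip_force: 30.0
```

```bash
python3 -c "
from h import *
go([(.574,.0235,.33,-180),(.574,.0235,.159,-180)])"
```

```text
[0.2998, 0.0056, -0.1909] [-0.001, 0.003, 1.556]
[0.3, 0.0059, -0.0199] [-0.001, 0.003, 1.556]
```

>>> servo_tool(
  series=[
    [0,0,0,-0.03,0,0,0],
    [0,0,0,-0.07,0,0,0],
    [0,0,0,-0.11,0,0,0],
    [0,0,0,-0.15,0,0,0],
    [0,0,0,-0.19,0,0,0.1],
    [0,0.04,0,-0.19,0,0,0.25],
    [0,0.08,0,-0.19,0,0,0.4],
    [0,0.12,0,-0.19,0,0,0.54],
    [0,0.15,0,-0.19,0,0,0.68],
    [0,0.18,0,-0.19,0,0,0.82],
    [0,0.21,0,-0.19,0,0,0.96],
    [0,0.24,0,-0.19,0,0,1.1],
    [0,0.27,0.003,-0.19,0,0,1.24],
    [0,0.29,0.006,-0.19,0,0,1.38],
    [0,0.3,0.006,-0.19,-0.001,0.003,1.5],
    [0,0.3,0.006,-0.19,-0.001,0.003,1.556],
    [0,0.3,0.006,-0.19,-0.001,0.003,1.556],
  ],
)

```text
time: 20.3
tool_pos: [0.5727, 0.0229, 0.3273]
tool_rot: [[-1.0, 0.001, -0.005], [0.001, 1.0, -0.001], [0.005, -0.001, -1.0]]
force: [-0.1, 0.1, -2.9]
gripper_width: 0.112
grip_force: 30.0
```

```bash
python3 -c "
from h import *
go([(.574,.0235,.159,-180)])"
```

```text
[-0.0021, 0.0009, 0.1683] [-0.001, -0.005, -0.001]
```

>>> servo_tool(
  series=[
    [0,0,0,0.04,0,0,0],
    [0,0,0,0.08,0,0,0],
    [0,0,0,0.11,0,0,0],
    [0,0,0,0.135,0,0,0],
    [0,0,0,0.15,0,0,0],
    [0,0,0,0.16,0,0,0],
    [0,0,0,0.167,0,0,0],
    [0,0,0,0.171,0,0,0],
    [0,0,0,0.171,0,0,0],
  ],
)

```text
time: 21.2
tool_pos: [0.5731, 0.0231, 0.1573]
tool_rot: [[-1.0, -0.0, -0.003], [-0.0, 1.0, -0.002], [0.003, -0.002, -1.0]]
force: [0.0, -0.6, -3.3]
gripper_width: 0.113
grip_force: 30.0
```

Hanging about 2 mm above the floor. Setting it down and releasing.

>>> servo_tool(
  series=[
    [0,0,0,0.0015,0,0,0],
    [0,0,0,0.0015,0,0,0],
    [0.03,0,0,0.0015,0,0,0],
    [0.03,0,0,0.0015,0,0,0],
    [0.03,0,0,0.0015,0,0,0],
    [0.03,0,0,-0.02,0,0,0],
    [0.03,0,0,-0.07,0,0,0],
    [0.03,0,0,-0.12,0,0,0],
    [0.03,0,0,-0.17,0,0,0],
    [0.03,0,0,-0.22,0,0,0],
    [0.03,0,0,-0.26,0,0,0],
  ],
)

```text
time: 22.3
tool_pos: [0.5734, 0.0232, 0.4209]
tool_rot: [[-1.0, 0.0, 0.001], [0.0, 1.0, -0.001], [-0.001, -0.001, -1.0]]
force: [0.4, 0.9, -0.2]
gripper_width: 0.348
grip_force: 0.0
```

```bash
python3 -c "
from h import *
go([(.5109,.44,.42,-90)])"
```

```text
[0.0626, 0.4168, 0.0004] [-0.001, -0.0, -1.571]
```

>>> servo_tool(
  series=[
    [0.03,0.005,0.04,0,0,0,-0.14],
    [0.03,0.01,0.08,0,0,0,-0.28],
    [0.03,0.015,0.12,0,0,0,-0.42],
    [0.03,0.02,0.16,0,0,0,-0.56],
    [0.03,0.03,0.2,0,0,0,-0.7],
    [0.03,0.04,0.24,0,0,0,-0.84],
    [0.03,0.04,0.28,0,0,0,-0.98],
    [0.03,0.045,0.32,0,0,0,-1.12],
    [0.03,0.045,0.36,0,0,0,-1.26],
    [0.03,0.045,0.4,0,0,0,-1.4],
    [0.03,0.045,0.417,0,0,0,-1.54],
    [0.03,0.045,0.417,0,-0.001,0,-1.571],
    [0.03,0.045,0.417,0,-0.001,0,-1.571],
  ],
)

```text
time: 23.6
tool_pos: [0.5285, 0.4412, 0.4156]
tool_rot: [[0.001, -1.0, -0.005], [-1.0, -0.001, -0.002], [0.002, 0.005, -1.0]]
force: [-0.1, 0.4, 0.7]
gripper_width: 0.346
grip_force: 0.0
```

Run:
```python
from h import *
im,m=snap('wrist','w4'); i2,m2=snap('scene','s4')
a=cv2.resize(im[:280],(400,175)); 
b=cv2.resize(i2[150:350,60:460],(800,400))
c=np.zeros((175,800,3),np.uint8); c[:,:400]=a
i3,_=load('w3'); c[:,400:]=cv2.resize(i3[:280],(400,175))
cv2.imwrite('pics/v4.png',np.vstack([c,b])[:,:,::-1]); print(arm.state()['tool_pos'])
```

```text
[0.52872284 0.4402064  0.41644335]
```

View pics/v4.png

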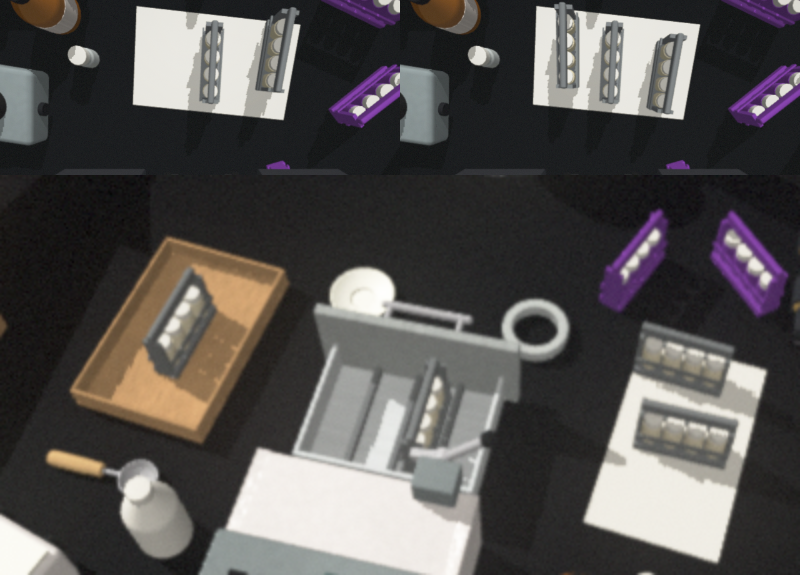

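Rack A was knocked aside (from (447,57)–(431,182) to about (469,16)–(450,141) in the wrist image), while rack B is unchanged. The new rack in lane2 and the old rack in the carton both stand well. Taking B next.

Run:
```python
from h import *
np.set_printoptions(precision=4,suppress=True)
im,m=load('w4')
cv2.imwrite('pics/crop5.png',cv2.resize(im[0:190,310:510],None,fx=3,fy=3,interpolation=cv2.INTER_CUBIC)[:,:,::-1])
go([(.5109,.3455,.139,-91.9)])
```

```text
[0.0944, 0.0167, 0.2776] [0.004, -0.001, 0.032]
```

View pics/crop5.png

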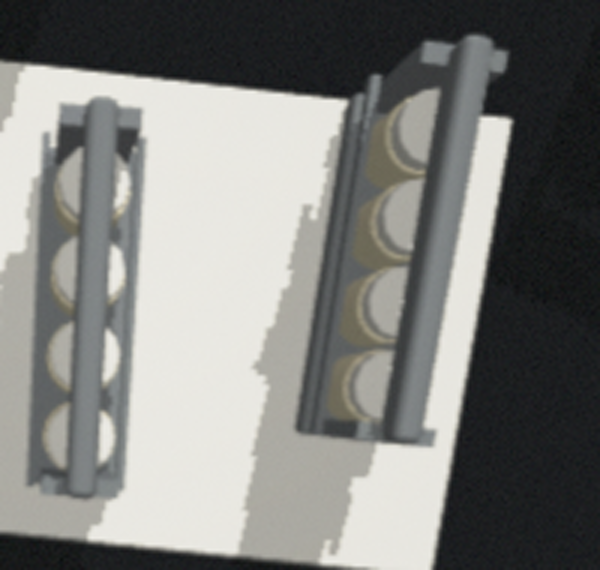

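B's bar runs from (344,33) to (338,165), A's from (469,13) to (445,147) in the wrist image. Both stand upright on the pad.

Run:
```python
from h import *
np.set_printoptions(precision=4,suppress=True)
im,m=load('w4')
for n,p,q in [('B',(344,33),(337.7,165)),('A',(468.7,13),(444.7,146.5))]:
    a,b=onz(m,*p,.096),onz(m,*q,.096); d=b-a; c=(a+b)/2; w=np.degrees(np.arctan2(d[1],d[0]))
    w=-90+((w)%180-90)
    print(n,c,np.linalg.norm(d),w); go([(c[0],c[1],.139,w)])
```

```text
B [0.5109 0.3452 0.096 ] 0.11739441275625508 -92.15186151274403
[0.0947, 0.0167, 0.2776] [0.004, -0.001, 0.037]
A [0.4041 0.3281 0.096 ] 0.11688452259643488 -96.31765454302389
[0.1119, 0.1235, 0.278] [0.004, -0.001, 0.109]
```

>>> servo_tool(
  series=[
    [0.03,0.045,0.008,0,0.004,0,0.02],
    [0.03,0.09,0.0165,0.02,0.004,0,0.037],
    [0.03,0.0945,0.0165,0.06,0.004,0,0.037],
    [0.03,0.0945,0.0165,0.11,0.004,0,0.037],
    [0.03,0.0945,0.0165,0.16,0.004,0,0.037],
    [0.03,0.0945,0.0165,0.2,0.004,0,0.037],
    [0.03,0.0945,0.0165,0.235,0.004,0,0.037],
    [0.03,0.0945,0.0165,0.26,0.004,0,0.037],
    [0.03,0.0945,0.0165,0.277,0.004,0,0.037],
    [0.03,0.0945,0.0165,0.277,0.004,0,0.037],
    [0,0.0945,0.0165,0.277,0.004,0,0.037],
    [0,0.0945,0.0165,0.277,0.004,0,0.037],
    [0,0.0945,0.0165,0.277,0.004,0,0.037],
    [0,0.0945,0.0165,0.277,0.004,0,0.037],
  ],
)

```text
time: 25.1
tool_pos: [0.5114, 0.3459, 0.1408]
tool_rot: [[-0.037, -0.999, 0.001], [-0.999, 0.037, 0.0], [-0.0, -0.001, -1.0]]
force: [-0.3, -0.0, 3.2]
gripper_width: 0.112
grip_force: 29.9
```

```bash
python3 -c "
from h import *
go([(.574,-.0325,.33,-180)])"
```

```text
[0.3757, -0.0769, -0.1892] [-0.001, 0.001, 1.534]
```

>>> servo_tool(
  series=[
    [0,0,0,-0.03,0,0,0],
    [0,0,0,-0.07,0,0,0],
    [0,0,0,-0.11,0,0,0],
    [0,0,0,-0.15,0,0,0],
    [0,0,0,-0.19,0,0,0.1],
    [0,0.04,-0.01,-0.19,0,0,0.24],
    [0,0.08,-0.02,-0.19,0,0,0.38],
    [0,0.12,-0.03,-0.19,0,0,0.52],
    [0,0.16,-0.04,-0.19,0,0,0.66],
    [0,0.2,-0.05,-0.19,0,0,0.8],
    [0,0.24,-0.06,-0.19,0,0,0.94],
    [0,0.28,-0.07,-0.19,0,0,1.08],
    [0,0.32,-0.077,-0.19,0,0,1.22],
    [0,0.355,-0.077,-0.19,0,0,1.36],
    [0,0.376,-0.077,-0.19,-0.001,0.001,1.5],
    [0,0.376,-0.077,-0.19,-0.001,0.001,1.534],
    [0,0.376,-0.077,-0.19,-0.001,0.001,1.534],
  ],
)

```text
time: 26.8
tool_pos: [0.5735, -0.0335, 0.3292]
tool_rot: [[-1.0, 0.002, -0.003], [0.002, 1.0, -0.001], [0.003, -0.001, -1.0]]
force: [-0.0, 0.2, -4.0]
gripper_width: 0.114
grip_force: 30.0
```

```bash
python3 -c "
from h import *
go([(.574,-.0325,.1575,-180)])"
```

```text
[-0.001, 0.0011, 0.1717] [-0.001, -0.003, -0.002]
```

>>> servo_tool(
  series=[
    [0,0,0.001,0.04,0,0,0],
    [0,0,0.001,0.08,0,0,0],
    [0,0,0.001,0.11,0,0,0],
    [0,0,0.001,0.135,0,0,0],
    [0,0,0.001,0.15,0,0,0],
    [0,0,0.001,0.16,0,0,0],
    [0,0,0.001,0.167,0,0,0],
    [0,0,0.001,0.171,0,0,0],
    [0,0,0.001,0.171,0,0,0],
  ],
)

```text
time: 27.7
tool_pos: [0.5743, -0.0318, 0.1594]
tool_rot: [[-1.0, -0.0, -0.0], [-0.0, 1.0, -0.001], [0.0, -0.001, -1.0]]
force: [-0.5, 1.1, -3.0]
gripper_width: 0.111
grip_force: 30.0
```

>>> servo_tool(
  series=[
    [0,0,0,0.002,0,0,0],
    [0,0,0,0.002,0,0,0],
    [0.03,0,0,0.002,0,0,0],
    [0.03,0,0,0.002,0,0,0],
    [0.03,0,0,0.002,0,0,0],
    [0.03,0,0,-0.02,0,0,0],
    [0.03,0,0,-0.07,0,0,0],
    [0.03,0,0,-0.12,0,0,0],
    [0.03,0,0,-0.17,0,0,0],
    [0.03,0,0,-0.18,0,0,0],
  ],
)

```text
time: 28.7
tool_pos: [0.5761, -0.0319, 0.3465]
tool_rot: [[-1.0, -0.001, 0.012], [-0.001, 1.0, -0.001], [-0.012, -0.001, -1.0]]
force: [0.5, 0.8, -0.5]
gripper_width: 0.344
grip_force: 0.0
```

Run:
```python
from h import *
im,m=snap('scene','s5'); i4,_=load('s4')
d=cv2.absdiff(im,i4).max(2)[225:345,340:460]; print('changed px pad A zone',(d[:45]>60).sum())
go([(.4041,.3281,.34,-96.3),(.4041,.3281,.139,-96.3)])
```

```text
changed px pad A zone 158
[0.1715, 0.3599, 0.0033] [-0.007, 0.008, -1.461]
[0.1735, 0.3599, 0.2043] [-0.007, 0.008, -1.461]
```

>>> servo_tool(
  series=[
    [0.03,0.015,0.04,0,0,0,-0.14],
    [0.03,0.03,0.08,0,0,0,-0.28],
    [0.03,0.05,0.12,0,0,0,-0.42],
    [0.03,0.07,0.16,0,0,0,-0.56],
    [0.03,0.09,0.2,0,0,0,-0.7],
    [0.03,0.11,0.24,0,0,0,-0.84],
    [0.03,0.13,0.28,0,0,0,-0.98],
    [0.03,0.15,0.32,0,0,0,-1.12],
    [0.03,0.172,0.36,0,0,0,-1.26],
    [0.03,0.172,0.36,0,-0.007,0.008,-1.4],
    [0.03,0.172,0.36,0,-0.007,0.008,-1.461],
    [0.03,0.172,0.36,0,-0.007,0.008,-1.461],
  ],
)

```text
time: 29.95
tool_pos: [0.4016, 0.3284, 0.3371]
tool_rot: [[-0.109, -0.994, -0.013], [-0.994, 0.109, -0.004], [0.005, 0.012, -1.0]]
force: [0.6, 0.4, 0.7]
gripper_width: 0.341
grip_force: 0.0
```

Run:
```python
from h import *
im,_=load('s5'); i4,_=load('s4')
d=cv2.absdiff(im,i4).max(2); print('A zone',(d[225:250,370:430]>60).sum())
go([(.4041,.3281,.139,-96.3)])
```

```text
A zone 0
[-0.001, -0.005, 0.198] [0.012, -0.005, 0.001]
```

>>> servo_tool(
  series=[
    [0.03,0,-0.001,0.05,0,0,0],
    [0.03,0,-0.001,0.1,0,0,0],
    [0.03,0,-0.001,0.14,0,0,0],
    [0.03,0,-0.001,0.17,0,0,0],
    [0.03,0,-0.001,0.19,0,0,0],
    [0.03,0,-0.001,0.199,0,0,0],
    [0.03,0,-0.001,0.199,0,0,0],
    [0.03,0,-0.001,0.199,0,0,0],
    [0,0,-0.001,0.199,0,0,0],
    [0,0,-0.001,0.199,0,0,0],
    [0,0,-0.001,0.199,0,0,0],
    [0,0,-0.001,0.199,0,0,0],
  ],
)

```text
time: 31.15
tool_pos: [0.4012, 0.3283, 0.1404]
tool_rot: [[-0.11, -0.994, -0.01], [-0.994, 0.11, 0.0], [0.001, 0.01, -1.0]]
force: [-2.6, 0.7, 2.9]
gripper_width: 0.113
grip_force: 29.9
```

```bash
python3 -c "
from h import *
go([(.574,-.0885,.33,-180)])"
```

```text
[0.3954, -0.2156, -0.1914] [0.007, -0.008, 1.461]
```

>>> servo_tool(
  series=[
    [0,0,0,-0.03,0,0,0],
    [0,0,0,-0.07,0,0,0],
    [0,0,0,-0.11,0,0,0],
    [0,0,0,-0.15,0,0,0],
    [0,0,0,-0.19,0,0,0.1],
    [0,0.035,-0.02,-0.19,0,0,0.24],
    [0,0.075,-0.04,-0.19,0,0,0.38],
    [0,0.115,-0.06,-0.19,0,0,0.52],
    [0,0.155,-0.08,-0.19,0,0,0.66],
    [0,0.195,-0.1,-0.19,0,0,0.8],
    [0,0.235,-0.12,-0.19,0,0,0.94],
    [0,0.275,-0.145,-0.19,0,0,1.08],
    [0,0.315,-0.17,-0.19,0,0,1.22],
    [0,0.355,-0.195,-0.19,0,0,1.36],
    [0,0.395,-0.2155,-0.19,0.007,-0.008,1.461],
    [0,0.395,-0.2155,-0.19,0.007,-0.008,1.461],
    [0,0.395,-0.2155,-0.19,0.007,-0.008,1.461],
  ],
)

```text
time: 32.85
tool_pos: [0.5734, -0.0891, 0.3269]
tool_rot: [[-1.0, 0.003, -0.004], [0.003, 1.0, -0.0], [0.004, -0.0, -1.0]]
force: [-0.5, -0.2, -2.6]
gripper_width: 0.11
grip_force: 30.0
```

```bash
python3 -c "
from h import *
go([(.574,-.0885,.1575,-180)])"
```

```text
[-0.0013, 0.0007, 0.1694] [-0.0, -0.004, -0.003]
```

>>> servo_tool(
  series=[
    [0,0,0.001,0.04,0,0,0],
    [0,0,0.001,0.08,0,0,0],
    [0,0,0.001,0.11,0,0,0],
    [0,0,0.001,0.135,0,0,0],
    [0,0,0.001,0.15,0,0,0],
    [0,0,0.001,0.16,0,0,0],
    [0,0,0.001,0.166,0,0,0],
    [0,0,0.001,0.169,0,0,0],
    [0,0,0.001,0.169,0,0,0],
  ],
)

```text
time: 33.75
tool_pos: [0.574, -0.087, 0.1598]
tool_rot: [[-1.0, -0.0, -0.0], [-0.0, 1.0, -0.001], [0.0, -0.001, -1.0]]
force: [1.0, 1.2, -1.8]
gripper_width: 0.115
grip_force: 30.0
```

Lower, release, lift and back off to look.

>>> servo_tool(
  series=[
    [0,0,-0.001,0.002,0,0,0],
    [0,0,-0.001,0.0025,0,0,0],
    [0.03,0,-0.001,0.0025,0,0,0],
    [0.03,0,-0.001,0.0025,0,0,0],
    [0.03,0,-0.001,0.0025,0,0,0],
    [0.03,0,-0.001,-0.02,0,0,0],
    [0.03,0,0,-0.07,0,0,0],
    [0.03,0,0.03,-0.12,0,0,0],
    [0.03,-0.03,0.06,-0.17,0,0,0],
    [0.03,-0.06,0.075,-0.22,0,0,0],
    [0.03,-0.06,0.075,-0.26,0,0,0],
    [0.03,-0.06,0.075,-0.26,0,0,0],
    [0.03,-0.06,0.075,-0.26,0,0,0],
    [0.03,-0.06,0.075,-0.26,0,0,0],
  ],
)

```text
time: 35.15
tool_pos: [0.6338, -0.0119, 0.4189]
tool_rot: [[-1.0, 0.0, -0.002], [0.0, 1.0, -0.001], [0.002, -0.001, -1.0]]
force: [0.1, 0.5, -1.1]
gripper_width: 0.344
grip_force: 0.0
```

Run:
```python
from h import *
im,m=snap('wrist','w6'); i2,m2=snap('scene','s6')
a=cv2.resize(im[:300],(640,300)); b=cv2.resize(i2[180:320,80:400],(640,280))
cv2.imwrite('pics/v6.png',np.vstack([a,b])[:,:,::-1]); print(arm.state()['tool_pos'])
print('handle x', onz(m,321,3,.111))
```

```text
[ 0.63343075 -0.01219663  0.41759996]
handle x [ 0.45795281 -0.01131443  0.111     ]
```

View pics/v6.png

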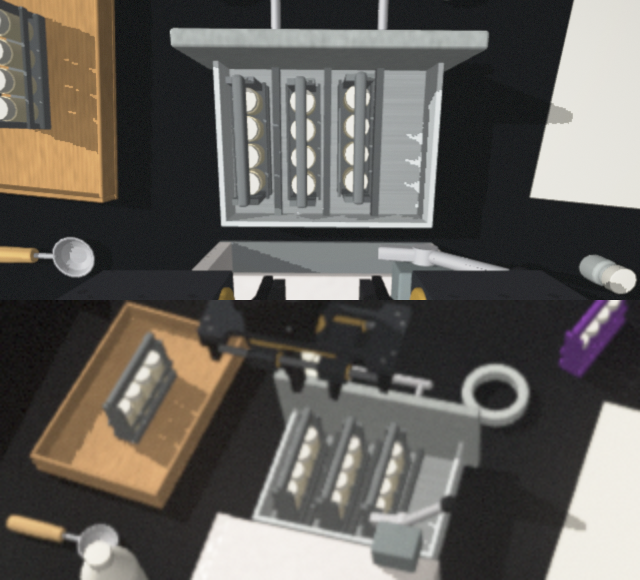

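All three new racks stand flat in lanes 0–2, and the old rack is in the carton. Now the handle.

>>> servo_tool(
  series=[
    [0.024,0.04,0,0,0,0,-0.14],
    [0.024,0.08,0,0,0,0,-0.28],
    [0.024,0.12,0,0,0,0,-0.42],
    [0.024,0.16,0,0,0,0,-0.56],
    [0.024,0.186,0,0,0,0,-0.7],
    [0.024,0.186,0,0,0,0,-0.84],
    [0.024,0.186,0,0.03,0,0,-0.98],
    [0.024,0.186,0,0.06,0,0,-1.12],
    [0.024,0.186,0,0.09,0,0,-1.26],
    [0.024,0.186,0,0.12,0,0,-1.4],
    [0.024,0.186,0,0.15,0,0,-1.54],
    [0.024,0.186,0,0.16,0,0,-1.571],
    [0.024,0.186,0,0.16,0,0,-1.571],
    [0.024,0.186,0,0.16,0,0,-1.571],
  ],
)

```text
time: 36.65
tool_pos: [0.4477, -0.0124, 0.2594]
tool_rot: [[-0.001, -1.0, -0.002], [-1.0, 0.001, -0.002], [0.002, 0.002, -1.0]]
force: [-0.9, 0.6, 0.5]
gripper_width: 0.276
grip_force: 0.0
```

```bash
python3 -c "
from h import *
go([(.447,-.012,.16,-90)]);print(arm.state()['gripper_width']*87)"
```

```text
[-0.0006, 0.0005, 0.0994] [0.002, -0.002, -0.001]
24.048585278808652
```

>>> servo_tool(
  series=[
    [0.024,0,0.001,0.04,0,0,0],
    [0.024,0,0.001,0.07,0,0,0],
    [0.024,0,0.001,0.09,0,0,0],
    [0.024,0,0.001,0.099,0,0,0],
    [0.024,0,0.001,0.099,0,0,0],
    [0,0,0.001,0.099,0,0,0],
    [0,0,0.001,0.099,0,0,0],
    [0,0,0.001,0.099,0,0,0],
    [0,0,0.001,0.099,0,0,0],
  ],
)

```text
time: 37.55
tool_pos: [0.4473, -0.0121, 0.1616]
tool_rot: [[0.0, -1.0, 0.001], [-1.0, -0.0, -0.001], [0.001, -0.001, -1.0]]
force: [-2.2, 1.0, 5.2]
gripper_width: 0.111
grip_force: 30.0
```

>>> servo_tool(
  series=[
    [0,0,-0.005,0,0,0,0],
    [0,0,-0.013,0,0,0,0],
    [0,0,-0.024,0,0,0,0],
    [0,0,-0.036,0,0,0,0],
    [0,0,-0.048,0,0,0,0],
    [0,0,-0.06,0,0,0,0],
    [0,0,-0.072,0,0,0,0],
    [0,0,-0.084,0,0,0,0],
    [0,0,-0.096,0,0,0,0],
    [0,0,-0.108,0,0,0,0],
    [0,0,-0.12,0,0,0,0],
    [0,0,-0.132,0,0,0,0],
    [0,0,-0.144,0,0,0,0],
    [0,0,-0.155,0,0,0,0],
    [0,0,-0.165,0,0,0,0],
    [0,0,-0.174,0,0,0,0],
    [0,0,-0.181,0,0,0,0],
    [0,0,-0.187,0,0,0,0],
    [0,0,-0.191,0,0,0,0],
    [0,0,-0.192,0,0,0,0],
  ],
)

```text
time: 39.55
tool_pos: [0.6396, -0.0134, 0.1617]
tool_rot: [[0.0, -1.0, 0.0], [-1.0, -0.0, -0.003], [0.003, -0.0, -1.0]]
force: [-2.1, -4.1, 5.7]
gripper_width: 0.116
grip_force: 30.0
```

>>> servo_tool(
  series=[
    [0,0,-0.002,0,0,0,0],
    [0,0,-0.004,0,0,0,0],
    [0,0,-0.005,0,0,0,0],
    [0,0,-0.006,0,0,0,0],
    [0,0,-0.006,0,0,0,0],
  ],
)

```text
time: 40.05
tool_pos: [0.6439, -0.0134, 0.1617]
tool_rot: [[-0.0, -1.0, -0.003], [-1.0, 0.0, -0.003], [0.003, 0.003, -1.0]]
force: [-4.3, -4.1, 8.2]
gripper_width: 0.113
grip_force: 30.0
```

>>> servo_tool(
  series=[
    [0,0,-0.001,0,0,0,0],
    [0,0,-0.002,0,0,0,0],
    [0,0,-0.003,0,0,0,0],
    [0,0,-0.003,0,0,0,0],
  ],
)

```text
time: 40.45
tool_pos: [0.6443, -0.0134, 0.1616]
tool_rot: [[-0.0, -1.0, -0.01], [-1.0, 0.0, -0.003], [0.003, 0.01, -1.0]]
force: [-11.3, -1.0, 11.1]
gripper_width: 0.113
grip_force: 30.0
```

>>> servo_tool(
  series=[
    [0.024,0,0.003,0,0,0,0],
    [0.024,0,0.003,0,0,0,0],
    [0.024,0,0.003,-0.002,0,0,0],
    [0.024,0,0.003,-0.05,0,0,0],
    [0.024,0,0.003,-0.1,0,0,0],
    [0.0,0,0.003,-0.15,0,0,0],
    [0.0,0,0.003,-0.19,0,0,0.14],
    [0.0,-0.04,-0.01,-0.19,0,0,0.28],
    [0.0,-0.08,-0.02,-0.19,0,0,0.42],
    [0.0,-0.12,-0.024,-0.19,0,0,0.56],
    [0.0,-0.16,-0.024,-0.19,0,0,0.7],
    [0.0,-0.193,-0.024,-0.19,0,0,0.84],
    [0.0,-0.193,-0.024,-0.19,0,0,0.98],
    [0.0,-0.193,-0.024,-0.19,0,0,1.12],
    [0.0,-0.193,-0.024,-0.19,0,0,1.26],
    [0.0,-0.193,-0.024,-0.19,0,0,1.4],
    [0.0,-0.193,-0.024,-0.19,0,0,1.54],
    [0.0,-0.193,-0.024,-0.19,0,0,1.571],
    [0.0,-0.193,-0.024,-0.19,0,0,1.571],
  ],
)

```text
time: 42.35
tool_pos: [0.6722, 0.1813, 0.3496]
tool_rot: [[-1.0, -0.0, -0.001], [-0.0, 1.0, -0.001], [0.001, -0.001, -1.0]]
force: [0.6, -0.8, -0.3]
gripper_width: 0.005
grip_force: 0.0
```

Run:
```python
from h import *
im,m=snap('scene','s7'); print(arm.state()['tool_pos'])
go([(.669,.18,.265,-180),(.669,.065,.265,-180)])
cv2.imwrite('pics/v7.png',cv2.resize(im[200:380,130:400],None,fx=2.9,fy=2.9,interpolation=cv2.INTER_CUBIC)[:,:,::-1])
```

```text
[0.6721971  0.18124337 0.3496395 ]
[0.0031, -0.0012, 0.0846] [-0.001, -0.001, 0.001]
[0.0032, -0.1162, 0.0848] [-0.001, -0.001, 0.001]
```

View pics/v7.png

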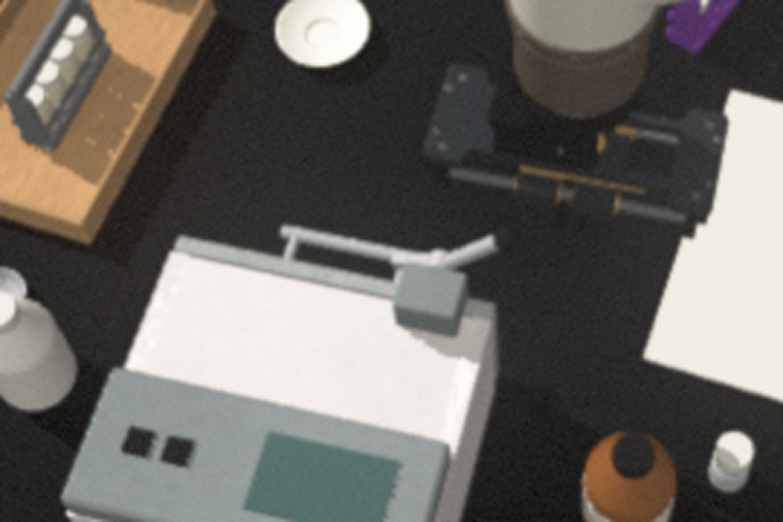

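The drawer is shut and the latch still free. Pushing the lever back.

>>> servo_tool(
  series=[
    [0,0.003,0,0.04,0,0,0],
    [0,0.003,0,0.075,0,0,0],
    [0,0.003,0,0.085,0,0,0],
    [0,0.003,-0.01,0.085,0,0,0],
    [0,0.003,-0.02,0.085,0,0,0],
    [0,0.003,-0.03,0.085,0,0,0],
    [0,0.003,-0.04,0.085,0,0,0],
    [0,0.003,-0.05,0.085,0,0,0],
    [0,0.003,-0.06,0.085,0,0,0],
    [0,0.003,-0.07,0.085,0,0,0],
    [0,0.003,-0.08,0.085,0,0,0],
    [0,0.003,-0.088,0.085,0,0,0],
    [0,0.003,-0.095,0.085,0,0,0],
    [0,0.003,-0.101,0.085,0,0,0],
    [0,0.003,-0.106,0.085,0,0,0],
    [0,0.003,-0.11,0.085,0,0,0],
    [0,0.003,-0.112,0.085,0,0,0],
    [0,0.003,-0.112,0.085,0,0,0],
  ],
)

```text
time: 44.2
tool_pos: [0.6687, 0.0684, 0.265]
tool_rot: [[-1.0, 0.0, -0.002], [0.0, 1.0, -0.002], [0.002, -0.002, -1.0]]
force: [0.5, 1.0, -0.2]
gripper_width: 0.006
grip_force: 0.5
```

>>> servo_tool(
  series=[
    [0,0,-0.002,0,0,0,0],
    [0,0,-0.004,0,0,0,0],
    [0,0,-0.006,0,0,0,0],
    [0,0,-0.006,0,0,0,0],
  ],
)

```text
time: 44.6
tool_pos: [0.6689, 0.0626, 0.2653]
tool_rot: [[-1.0, 0.0, -0.001], [0.0, 1.0, -0.001], [0.001, -0.001, -1.0]]
force: [-0.6, 1.5, 0.5]
gripper_width: 0.007
grip_force: 0.8
```

>>> servo_tool(
  series=[
    [0,0,-0.002,0,0,0,0],
    [0,0,-0.004,0,0,0,0],
    [0,0,-0.005,0,0,0,0],
    [0,0,-0.005,0,0,0,0],
  ],
)

```text
time: 45.0
tool_pos: [0.669, 0.0606, 0.2653]
tool_rot: [[-1.0, -0.001, 0.001], [-0.001, 1.0, 0.004], [-0.001, 0.004, -1.0]]
force: [-0.8, 11.2, 0.3]
gripper_width: 0.007
grip_force: 4.3
```

At the stop. Backing off and checking.

>>> servo_tool(
  series=[
    [0,0,0.02,0,0,0,0],
    [0,0,0.04,0,0,0,0],
    [0,0,0.06,-0.03,0,0,0],
    [0,0,0.08,-0.08,0,0,0],
    [0,0.04,0.1,-0.12,0,0,0],
    [0,0.08,0.12,-0.15,0,0,0],
    [0,0.08,0.12,-0.15,0,0,0],
    [0,0.08,0.12,-0.15,0,0,0],
  ],
)

```text
time: 45.8
tool_pos: [0.588, 0.1794, 0.4181]
tool_rot: [[-1.0, -0.003, 0.004], [-0.003, 1.0, 0.001], [-0.004, 0.001, -1.0]]
force: [0.5, -0.5, 0.1]
gripper_width: 0.006
grip_force: 0.0
```

Run:
```python
from h import *
im,m=snap('scene','s8'); print(arm.state()['tool_pos'])
cv2.imwrite('pics/v8.png',cv2.resize(im[170:400,60:400],None,fx=2.3,fy=2.3,interpolation=cv2.INTER_CUBIC)[:,:,::-1])
```

```text
[0.5885351  0.1787871  0.41579991]
```

View pics/v8.png

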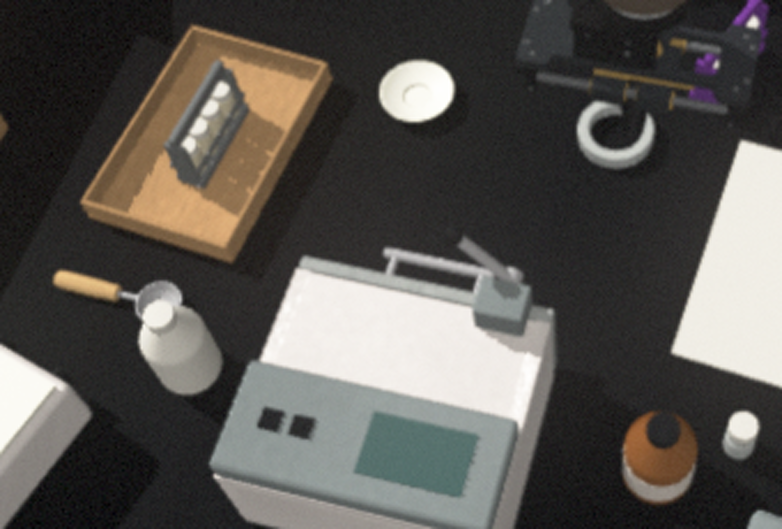

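The latch is locked, the drawer shut, the old rack upright in the carton and the pad empty.

```bash
python3 -c "
from h import *
print(arm.job_done())"
```

```text
the job is handed in; nothing more can be done
None
```

I handed the job in at about 46 s of arm time: the one counted rack is in the carton, all three waiting racks stand in lanes 0–2, the drawer is shut and the latch is locked; my last pictures agree, but the hand-in returned no verdict.

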